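# Point out the welded coupons for inspection

## Robot

A 6-joint arm with a two-finger parallel gripper is mounted at the origin on a cart in front of the work surface, level with it; the furniture and walls round the work are solid. World frame = base frame: x ahead of the robot, y to its left, z up, the work surface at z = 0. Lengths are in m, angles in rad, forces in N, time in s.
With the tool pointing down it reaches from about 0.25 to 0.8 m from the base axis. Payload 8.5 kg.
Tool frame: the origin (TCP) lies on the centre line of the jaws, within the pads' length; the fingertips stand 22 mm ahead of it and the grasp point (between the pads) lies 3 mm ahead of it; z points along the fingers, y is the line along which they close (so a half turn about z gives the same grasp; the last joint's range is limited). The gripper opens to 85 mm and grips with 20 to 120 N. Pads are 22 mm wide; open, the fingers measure 114 mm over their backs; the gripper's body (76 mm by 85 mm) begins 54 mm behind the grasp point. The pads swing forward as they close: fully open they stand 13 mm farther back than shut.
Start: joints at [-1.187, 0.238, -0.013, 1.319, 0, 1.571], TCP at [0.197, -0.487, 0.253] pointing down, gripper open.
Joint ranges: [-2.66, 2.66], [-1.03, 1.9], [-1.14, 1.46], [-1.82, 2.27], [-1.45, 1.34], [-3.14, 3.14]. Speed limits (rad/s): [2.22, 2.22, 2.79, 3.14, 3.14, 3.14].

## Interface

Orientations are given as a unit quaternion [w, x, y, z].
In Python, from rig import bot gives the robot as it stands. The module is installed in compiled form; this text tells all that it offers.
- The arm moves only by the tool step_arm, never from a script. Its arguments are lists of equal length, an entry for each row: "hand": the closure in counts, from 0 (fully open) to 255 (shut); "linear": the shift along the tool's x, y, z in mm, a list of three; "roll": the turn about the tool's z in degrees. In form: {"hand": [hand, ...], "linear": [[x, y, z], ...], "roll": [roll, ...]}. A call has 1 to 20 rows; each row is the pose to reach, as a shift and turn from the pose commanded when the call began, along the tool's axes at that moment; what a row does not reach only later rows make up. A row lasts 1/12 s, in which the tool goes at most 41.7 mm and 7.16 degrees, less where a joint would pass 70% of its speed; a pose out of reach is approached as far as the arm can. A call with a gripper value outside its range is refused whole. The fingers move at their own pace and stop on an object; "grip_force" is the grip in N (left out, the last holds). Time passes only in rows, so rows that repeat a pose let the fingers close. It gives the time, the measured TCP pose, the force, the opening and the grip force at its end, in the units of the state.
- bot.get_state(): the state, without advancing time (a new reading comes with each control period).
- bot.get_image(name): name is "scene" or "top" or "wrist"; returns (picture, depth): 400x640x3 uint8, red, green, blue; 400x640 float32, m along the optical axis (not along the pixel's ray), 0 where there is no reading.
- bot.calibration(name): a dict with "vertical_fov" (degrees; the focal length in pixels is half the picture's height over the tangent of half this angle, whatever the lens; pixels are square), "cx", "cy" (the principal point, pixels), "k1" (the pictures are not rectified: a ray, as slopes to the right and down, at radius r is drawn at 1 + k1 r^2 times it, then the intrinsics apply), "R" (3x3) and "t" (3): a world point X has camera coordinates R X + t. Camera axes: x right, y down, z forward; pixel columns grow to the right and rows downward; lengths in m; the calibration is good to about 2 mm. A picture is of the moment at which its call begins: read the wrist's pose just before it. calibration takes no time and is no camera call; for the wrist camera it gives the pose at the moment of the call.
- bot.hand_in(): hands the job in; it is judged then, once.
Trained networks look in the newest picture that a camera, given by its name, has taken for a name from the list of things; names that differ only in an ending like _2 or _b are one class to them, and where a whole thing is asked for, a point or a joint stands for the part that bears it (a point fixed in the world has none). Each returns a list of dicts, best first, with "confidence" (0 to 1); they miss things now and then, are a little off and sometimes report something else, mostly with a low value. They report only what shows in the picture. A call takes as long as a camera call.
- bot.trace(query, camera): "pixels" (400x640 bool, what is visible of it) and "rect" ([left, top, right, bottom] in pixels, round what is visible of it).
The state is a dict: "t": time; "joint_positions": joint angles; "qvel": joint speeds; "joint_efforts": joint torques, N m; "eef_pos": TCP position; "eef_rot": TCP orientation; "contact_force": force on the tool from outside, world axes, zero at the start; "wrist_torque": the same for the moment, N m; "gripper_width": opening from 0.0 (shut) to 1.0 (fully open); "grasp_force": force on a finger pad.
Only numpy, scipy, OpenCV 4.12 (cv2) and the standard library are available. Lean on these libraries where they do the work, as an engineer would, in place of code of your own. Each camera call takes 0.05 s, during which the arm holds its last target. There are 200 camera calls.

## Task

Show the weld inspector which coupons to check, in this order: the taller welded tee, then the shorter welded tee, then the flat lap joint. Point from above at the middle of each with the fingertips two to four centimetres above it and stay still there for two seconds, without touching, moving or lifting anything on the table; pass high between them and do not point at the plain angle iron, the tin or the gauge. Finish with the hand raised, fingertips at least 25 cm above the table.

Things in the scene. Friction and masses are not known exactly. Their poses are not given: they have to be found in the camera images.
- tee_tall: the taller of two welded tee coupons, dark mill-scale steel: flat foot 60 (x) x 100 (y) x 8 mm with an upright web 10 mm thick (x) and 96 mm long (y) along its middle, weld bead at its root, 58 mm high in all. Its origin is the centre of its underside, z up.
- tee_tall_top (a point): middle of the top edge of the taller tee's web, 58 mm above the table
- tee_short: the shorter of the two welded tee coupons, same steel and shape: foot 50 (x) x 80 (y) x 8 mm, web 8 mm thick and 76 mm long along y, 43 mm high in all. Its origin is the centre of its underside, z up.
- tee_short_top (a point): middle of the top edge of the shorter tee's web, 43 mm above the table
- lap_coupon: welded lap-joint coupon: two flat dark steel plates 6 mm thick that overlap like steps, with a pale weld bead along y on the step, 88 (x) x 110 (y) x 12 mm in all. Its origin is the centre of its underside, z up.
- lap_coupon_top (a point): middle of the lap coupon, on its upper face, 12 mm above the table
- angle_iron: bystander: plain piece of angle iron with no weld, same dark steel; foot 40 (x) x 120 (y) x 4 mm, its upright leg, 4 mm thick and 40 mm high, along the -x edge of the foot. Its origin is the centre of its underside, z up.
- paste_tin: bystander: round tin of paste with a lid, 71 mm across, 52 mm high. Its origin is the centre of its underside, z up.
- weld_gauge: bystander: flat fillet gauge with a round brass screw, 60 x 53 x 9 mm. Its origin is the centre of its underside, z up.

How it is judged:
On the way, in this order (a step that is already met when the one before it is completed fails the run):
1. the fingertips dwell just above the middle of the taller tee (horizontal distance between the grasp point and tee_tall_top below 0.025 m and z of the grasp point in the frame of tee_tall_top between 0.022 and 0.075 m), for 1.2 s.
2. the fingertips dwell just above the middle of the shorter tee (horizontal distance between the grasp point and tee_short_top below 0.025 m and z of the grasp point in the frame of tee_short_top between 0.022 and 0.075 m), for 1.2 s.
3. the fingertips dwell just above the middle of the lap joint (horizontal distance between the grasp point and lap_coupon_top below 0.025 m and z of the grasp point in the frame of lap_coupon_top between 0.022 and 0.075 m), for 1.2 s.
At the end, for the whole second after the job is handed in: The three welded coupons were pointed at in order, each for at least 1.2 s with the grasp point within 25 mm sideways of the middle and 22 to 75 mm above it; the hand is raised, its grasp point over 0.22 m high; the coupons, angle iron, tin and gauge are at rest within 5 mm of where they stood (height (world z) of the grasp point above 0.22 m and distance of each of tee_tall, tee_short, lap_coupon, angle_iron, paste_tin, weld_gauge from where it was at the start of the episode below 0.005 m and linear speed of each of tee_tall, tee_short, lap_coupon, angle_iron, paste_tin, weld_gauge below 0.02 m/s); the robot touches nothing.
It fails at once if the robot touches something (contact force between any of the fingers, the arm and anything else above 0.5 N).
It fails at once if a coupon or bystander is moved or lifted (distance of any of tee_tall, tee_short, lap_coupon, angle_iron, paste_tin, weld_gauge from where it was at the start of the episode above 0.005 m).
It fails at once if the robot points at the angle iron, the tin or the gauge (low over its middle) ((horizontal distance between the grasp point and angle_iron below 0.02 m and z of the grasp point in the frame of angle_iron below 0.105 m) or (horizontal distance between the grasp point and paste_tin below 0.02 m and z of the grasp point in the frame of paste_tin below 0.117 m) or (horizontal distance between the grasp point and weld_gauge below 0.02 m and z of the grasp point in the frame of weld_gauge below 0.074 m)).
It also fails if it takes over 58 s, if anything falls off the work surface, if the arm or the gripper's body presses on something with over 40 N, if the wrist force passes 120 N, or if a joint passes its speed limit or range.

## Working session

There is one attempt and no reset: what is moved stays moved. The work goes in short steps, Python scripts to look and compute and a tool call to move; the robot and the scene stay as the last step left them, time stands still between calls to the robot, and variables do not carry over. Pictures are saved under pics/ and viewed, at most 10 in all, crops included, and the job is handed in when it is done.

Besides the shell and the picture viewer there is one more tool, called after "Request:" as name(argument=value, ...), one argument or row to a line, values as JSON. step_arm: Moves the arm, as the interface text tells. Its arguments: {"type":"object","properties":{"hand":{"type":"array","items":{"type":"number"}},"linear":{"type":"array","items":{"type":"array","items":{"type":"number"}}},"roll":{"type":"array","items":{"type":"number"}},"grip_force":{"type":"number"}},"required":["hand","linear","roll"]}

```bash
mkdir -p pics; cat > h.py <<'E'
import numpy as np,cv2
from rig import bot
def cloud(cam,depth,C):
    f=200/np.tan(np.radians(C["vertical_fov"])/2)
    v,u=np.mgrid[0:400,0:640]
    K=np.array([[f,0,C["cx"]],[0,f,C["cy"]],[0,0,1.]])
    p=np.stack([u,v],-1).reshape(-1,1,2).astype(float)
    n=cv2.undistortPoints(p,K,np.array([C["k1"],0,0,0.])).reshape(400,640,2)
    P=np.dstack([n,np.ones((400,640))])*depth[...,None]
    return (P-np.array(C["t"]).ravel())@np.array(C["R"])
names=["tee_tall","tee_short","lap_coupon","angle_iron","paste_tin","weld_gauge"]
E
python3 - <<'E'
from h import *
s=bot.get_state();print(s["t"],s["eef_pos"],s["eef_rot"])
for cam in ["top","scene"]:
    C=bot.calibration(cam);im,d=bot.get_image(cam)
    cv2.imwrite(f"pics/{cam}.png",im[...,::-1]);P=cloud(cam,d,C)
    for n in names:
        for r in bot.trace(n,cam)[:3]:
            m=r["pixels"]&(d>0);q=P[m]
            if len(q)<5: continue
            z=q[:,2];hi=q[z>np.percentile(z,98)-.006]
            print(cam,n,round(r["confidence"],2),r["rect"],len(q),"med",np.median(q,0).round(3),"lo",np.percentile(q,2,0).round(3),"hi",np.percentile(q,98,0).round(3),"top",((hi.min(0)+hi.max(0))/2).round(3),len(hi))
E
```

```text
0.0 [ 0.19643628 -0.4864658   0.25268132] [-7.03450652e-04  9.81643524e-01  1.90723551e-01 -1.54631703e-04]
top tee_tall 0.93 [222.9, 203.9, 266.1, 233.2] 986 med [0.497 0.215 0.009] lo [0.47  0.169 0.001] hi [0.53  0.264 0.059] top [0.5   0.218 0.058] 131
top tee_short 0.64 [383.5, 208.8, 419.2, 239.5] 648 med [ 0.484 -0.166  0.009] lo [ 0.457 -0.207  0.002] hi [ 0.517 -0.13   0.045] top [ 0.485 -0.168  0.043] 99
top lap_coupon 0.73 [293.2, 226.1, 344.6, 272.8] 1609 med [0.431 0.029 0.01 ] lo [ 0.383 -0.026  0.   ] hi [0.478 0.086 0.016] top [0.439 0.028 0.014] 867
top lap_coupon 0.64 [382.3, 211.1, 418.8, 239.9] 646 med [ 0.484 -0.168  0.009] lo [ 0.456 -0.208  0.003] hi [ 0.514 -0.13   0.045] top [ 0.485 -0.168  0.043] 99
top angle_iron 0.72 [284.6, 165.3, 329.6, 183.1] 685 med [0.617 0.067 0.005] lo [0.591 0.009 0.   ] hi [0.642 0.12  0.041] top [0.599 0.067 0.04 ] 87
top paste_tin 0.81 [373.4, 158.0, 405.3, 189.2] 718 med [ 0.619 -0.137  0.051] lo [ 0.589 -0.172  0.008] hi [ 0.652 -0.106  0.055] top [ 0.621 -0.14   0.054] 543
top weld_gauge 0.7 [236.7, 150.5, 259.4, 176.6] 396 m
[... 833 characters left out ...]
8 -0.001] hi [0.479 0.089 0.012] top [0.428 0.025 0.01 ] 1323
scene angle_iron 0.97 [294.9, 187.5, 347.9, 220.6] 822 med [0.597 0.052 0.018] lo [0.586 0.004 0.001] hi [0.623 0.121 0.039] top [0.596 0.065 0.037] 143
scene angle_iron 0.18 [393.8, 205.4, 436.6, 250.1] 1465 med [ 0.599 -0.15   0.045] lo [ 0.585 -0.175  0.004] hi [ 0.644 -0.114  0.052] top [ 0.617 -0.142  0.05 ] 705
scene paste_tin 0.91 [393.4, 207.2, 433.9, 252.4] 1600 med [ 0.6   -0.149  0.043] lo [ 0.585 -0.175 -0.   ] hi [ 0.651 -0.111  0.052] top [ 0.62  -0.142  0.05 ] 750
scene weld_gauge 0.81 [258.8, 174.2, 288.9, 195.2] 306 med [0.634 0.209 0.001] lo [ 0.606  0.184 -0.003] hi [0.672 0.241 0.008] top [0.64  0.209 0.005] 88
```

```bash
sleep 1; ls pics
```

```text
scene.png
top.png
```

View pics/top.png

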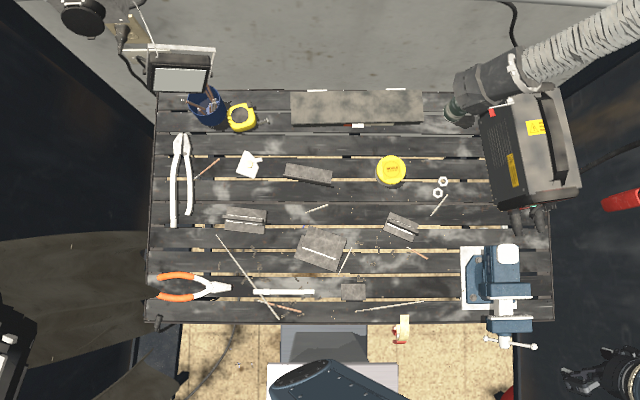

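View pics/scene.png

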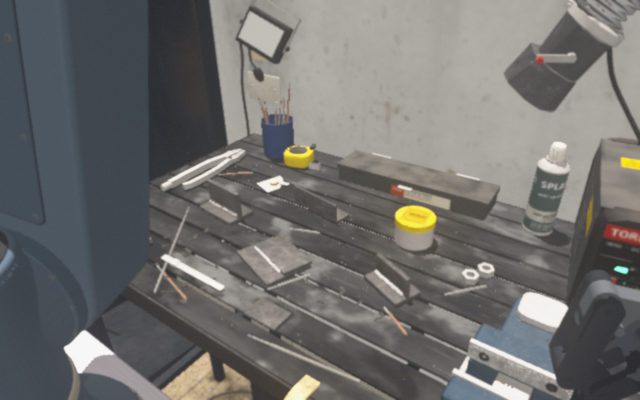

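The networks match the pictures. In the top view the tall tee is at (245,220), the short tee at (401,226) and the lap joint at (320,250). The vise stands near (495,290), so I'll check heights along the path and then compute the shifts.

```bash
cat >> h.py <<'E'
from scipy.spatial.transform import Rotation as R
T=dict(tall=[.499,.217,.058],short=[.484,-.170,.043],lap=[.430,.029,.012])
def shift(goal):
    s=bot.get_state();w,x,y,z=s["eef_rot"]
    r=R.from_quat([x,y,z,w]);print("t",s["t"],"tcp",s["eef_pos"],"q",np.round(s["joint_positions"],2),"mm",(r.inv().apply(np.array(goal)-s["eef_pos"])*1000).round(0))
E
python3 - <<'E'
from h import *
C=bot.calibration("top");im,d=bot.get_image("top");P=cloud("top",d,C)
ok=d>0
for x0 in np.arange(.1,.8,.1):
    row=[]
    for y0 in np.arange(.4,-.7,-.1):
        m=ok&(abs(P[...,0]-x0)<.05)&(abs(P[...,1]-y0)<.05);row.append(round(float(P[m][:,2].max()),2) if m.any() else None)
    print(round(x0,1),row)
x,y,z=T["tall"];shift([x,y,.36])
E
```

```text
0.1 [-0.84, -0.84, 0.01, 0.26, 0.0, 0.01, 0.0, -0.85, -0.85, -0.85, 0.2]
0.2 [0.03, 0.0, 0.0, 0.39, 0.52, 0.54, 0.01, 0.14, 0.46, 0.45, 0.3]
0.3 [0.24, 0.8, 0.01, 0.01, 0.01, 0.01, 0.01, 0.14, 0.14, 0.01, 0.28]
0.4 [0.02, 0.77, 0.02, 0.02, 0.02, 0.02, 0.01, 0.13, 0.14, 0.01, 0.29]
0.5 [0.02, 0.1, 0.06, 0.02, 0.02, 0.05, 0.05, 0.01, 0.21, 0.39, 0.3]
0.6 [0.02, 0.01, 0.01, 0.05, 0.04, 0.06, 0.06, 0.02, 0.25, 0.25, 0.35]
0.7 [0.35, 0.35, 0.04, 0.05, 0.05, 0.05, 0.34, 0.47, 0.59, 0.25, 0.33]
t 0.75 tcp [ 0.19656179 -0.48676773  0.25329528] q [-1.19  0.24 -0.01  1.32 -0.    1.57] mm [ 544. -539. -107.]
```

```bash
python3 - <<'E'
from h import *
for cam in ["top","scene"]:
    C=bot.calibration(cam);im,d=bot.get_image(cam);P=cloud(cam,d,C);ok=d>0
    for nm,m in dict(left=ok&(P[...,0]>0)&(P[...,0]<.65)&(P[...,1]>.12)&(P[...,1]<.6)&(P[...,2]>.12),right=ok&(P[...,0]>.1)&(P[...,0]<.65)&(P[...,1]<-.25)&(P[...,1]>-.7)&(P[...,2]>.2)).items():
        n,l,st,_=cv2.connectedComponentsWithStats(m.astype(np.uint8))
        for i in range(1,n):
            if st[i,4]>3:
                q=P[l==i];print(cam,nm,st[i],q.min(0).round(2),q.max(0).round(2))
E
```

```text
top left [    0   100   140   300 24127] [0.2  0.26 0.12] [0.65 0.58 0.8 ]
top left [268 379  10  21 112] [0.14 0.12 0.17] [0.16 0.14 0.28]
top right [ 561  132   79  268 8648] [ 0.11 -0.6   0.2 ] [ 0.65 -0.41  0.46]
top right [ 519  139   63   63 2945] [ 0.53 -0.53  0.2 ] [ 0.65 -0.39  0.25]
scene left [ 148    0   22  111 1267] [0.59 0.55 0.12] [0.65 0.57 0.37]
scene right [ 600  167   40   57 1750] [ 0.52 -0.45  0.2 ] [ 0.65 -0.39  0.21]
scene right [ 549  270   91  130 9190] [ 0.16 -0.46  0.26] [ 0.2  -0.41  0.35]
```

```bash
python3 - <<'E'
from h import *
C=bot.calibration("top");im,d=bot.get_image("top");P=cloud("top",d,C);ok=d>0
m=ok&(P[...,0]>0)&(P[...,0]<.65)&(P[...,1]>.12)&(P[...,1]<.7)
for z0 in np.arange(.1,.9,.1):
    q=P[m&(P[...,2]>z0)&(P[...,2]<z0+.1)&(P[...,1]>.2)]
    if len(q): print(round(z0,1),len(q),q.min(0).round(2),q.max(0).round(2),"nearest axis y,x",q[q[:,1].argmin()].round(2))
E
```

```text
0.1 5749 [0.08 0.33 0.1 ] [0.65 0.62 0.2 ] nearest axis y,x [0.51 0.33 0.1 ]
0.2 7122 [0.11 0.44 0.2 ] [0.65 0.61 0.3 ] nearest axis y,x [0.32 0.44 0.2 ]
0.3 7870 [0.21 0.46 0.3 ] [0.65 0.58 0.4 ] nearest axis y,x [0.32 0.46 0.3 ]
0.4 3053 [0.23 0.47 0.4 ] [0.65 0.58 0.49] nearest axis y,x [0.32 0.47 0.4 ]
0.6 211 [0.27 0.31 0.69] [0.32 0.33 0.7 ] nearest axis y,x [0.32 0.31 0.7 ]
0.7 2345 [0.27 0.26 0.7 ] [0.37 0.34 0.8 ] nearest axis y,x [0.34 0.26 0.8 ]
0.8 43 [0.34 0.27 0.8 ] [0.35 0.27 0.8 ] nearest axis y,x [0.34 0.27 0.8 ]
```

Request:
step_arm(
  hand=[255,255,255,255,255,255,255,255,255,255,255,255,255,255,255,255,255,255,255,255],
  linear=[
    [0,0,-40],
    [0,0,-80],
    [544,-539,-80],
    [544,-539,-80],
    [544,-539,-80],
    [544,-539,-80],
    [544,-539,-80],
    [544,-539,-80],
    [544,-539,-80],
    [544,-539,-80],
    [544,-539,-80],
    [544,-539,-80],
    [544,-539,-80],
    [544,-539,-80],
    [544,-539,-80],
    [544,-539,-80],
    [544,-539,-80],
    [544,-539,-80],
    [544,-539,-80],
    [544,-539,-80],
  ],
  roll=[0,0,-5,-10,-15,-20,-25,-30,-35,-40,-45,-45,-45,-45,-45,-45,-45,-45,-45,-45],
)

```text
t: 2.57
eef_pos: [0.4932, 0.2045, 0.3334]
eef_rot: [0.0, 0.834, 0.552, 0.0]
contact_force: [1.1, -0.8, 0.8]
gripper_width: 0.001
grasp_force: 0.0
```

Request:
step_arm(
  hand=[255,255,255,255],
  linear=[
    [0,0,0],
    [0,0,0],
    [0,0,0],
    [0,0,0],
  ],
  roll=[0,0,0,0],
)

```text
t: 2.9
eef_pos: [0.4926, 0.2013, 0.3335]
eef_rot: [0.0, 0.834, 0.552, -0.0]
contact_force: [-0.0, -1.3, 0.6]
gripper_width: -0.002
grasp_force: 0.0
```

```bash
python3 - <<'E'
from h import *
C=bot.calibration("wrist");im,d=bot.get_image("wrist");P=cloud("wrist",d,C);cv2.imwrite("pics/w1.png",im[...,::-1])
for n in ["tee_tall"]:
    for r in bot.trace(n,"wrist")[:2]:
        q=P[r["pixels"]&(d>0)];z=q[:,2];hi=q[z>np.percentile(z,98)-.006]
        print(n,r["confidence"],r["rect"],q.min(0).round(3),q.max(0).round(3),((hi.min(0)+hi.max(0))/2).round(3),hi.mean(0).round(3))
x,y,z=T["tall"];shift([x,y,z+.055])
E
```

```text
tee_tall 0.94 [289.5, 92.8, 353.4, 185.0] [ 0.419  0.165 -0.863] [0.535 0.27  0.06 ] [0.499 0.218 0.057] [0.499 0.22  0.058]
t 3.0 tcp [0.49264118 0.20107263 0.33386395] q [0.39 0.24 0.19 1.52 0.   2.36] mm [ 17.  -0. 221.]
```

The close view confirms the tall tee's top at (0.499, 0.219, 0.058).

Request:
step_arm(
  hand=[255,255,255,255,255,255,255,255,255,255,255,255],
  linear=[
    [17,0,30],
    [17,0,60],
    [17,0,90],
    [17,0,120],
    [17,0,150],
    [17,0,175],
    [17,0,195],
    [17,0,210],
    [17,0,220],
    [17,0,220],
    [17,0,220],
    [17,0,220],
  ],
  roll=[0,0,0,0,0,0,0,0,0,0,0,0],
)

```text
t: 4.0
eef_pos: [0.5002, 0.2178, 0.1146]
eef_rot: [0.0, 0.834, 0.552, 0.001]
contact_force: [0.5, 0.0, -0.5]
gripper_width: -0.004
grasp_force: 0.0
```

Request:
step_arm(
  hand=[255,255,255,255,255,255,255,255,255,255,255,255,255,255,255,255,255,255,255,255],
  linear=[
    [0,0,0],
    [0,0,0],
    [0,0,0],
    [0,0,0],
    [0,0,0],
    [0,0,0],
    [0,0,0],
    [0,0,0],
    [0,0,0],
    [0,0,0],
    [0,0,0],
    [0,0,0],
    [0,0,0],
    [0,0,0],
    [0,0,0],
    [0,0,0],
    [0,0,0],
    [0,0,0],
    [0,0,0],
    [0,0,0],
  ],
  roll=[0,0,0,0,0,0,0,0,0,0,0,0,0,0,0,0,0,0,0,0],
)

```text
t: 5.67
eef_pos: [0.4996, 0.2179, 0.1134]
eef_rot: [-0.0, 0.834, 0.552, 0.0]
contact_force: [1.2, -0.3, 0.2]
gripper_width: 0.001
grasp_force: 0.0
```

```bash
python3 - <<'E'
from h import *
im,d=bot.get_image("scene");cv2.imwrite("pics/s2.png",cv2.resize(im[120:300,120:400,::-1],None,fx=2,fy=2))
x,y,z=T["short"];shift([x,y,.333])
E
```

```text
t 5.7167 tcp [0.49956173 0.21784454 0.11332323] q [ 0.41  0.36 -0.22  0.99  0.    2.38] mm [-363.  137. -220.]
```

View pics/s2.png

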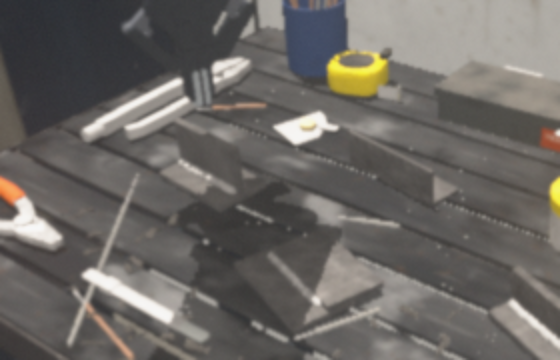

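The fingertips at (205,105) in the crop stand just above the tall tee's web edge at (210,130), with clear space between. Next I'll rise, cross and look at the short tee.

Request:
step_arm(
  hand=[255,255,255,255,255,255,255,255,255,255,255,255,255,255,255,255,255,255,255,255],
  linear=[
    [0,0,0],
    [0,0,0],
    [0,0,0],
    [0,0,-40],
    [0,0,-80],
    [0,0,-120],
    [0,0,-160],
    [0,0,-200],
    [0,0,-220],
    [-363,137,-220],
    [-363,137,-220],
    [-363,137,-220],
    [-363,137,-220],
    [-363,137,-220],
    [-363,137,-220],
    [-363,137,-220],
    [-363,137,-220],
    [-363,137,-220],
    [-363,137,-220],
    [-363,137,-220],
  ],
  roll=[0,0,0,0,0,0,0,0,0,0,0,0,0,0,0,0,0,0,0,0],
)

```text
t: 7.38
eef_pos: [0.4834, -0.1729, 0.333]
eef_rot: [0.0, 0.835, 0.55, -0.0]
contact_force: [-0.8, 0.1, -0.7]
gripper_width: 0.002
grasp_force: 0.0
```

Request:
step_arm(
  hand=[255,255,255,255],
  linear=[
    [0,0,0],
    [0,0,0],
    [0,0,0],
    [0,0,0],
  ],
  roll=[0,0,0,0],
)

```text
t: 7.72
eef_pos: [0.484, -0.1686, 0.3335]
eef_rot: [-0.0, 0.833, 0.553, 0.0]
contact_force: [-0.3, 1.5, 0.4]
gripper_width: -0.001
grasp_force: 0.0
```

```bash
python3 - <<'E'
from h import *
C=bot.calibration("wrist");im,d=bot.get_image("wrist");P=cloud("wrist",d,C)
for n in ["tee_short","lap_coupon"]:
    for r in bot.trace(n,"wrist")[:2]:
        q=P[r["pixels"]&(d>0)];q=q[q[:,2]>-.01];z=q[:,2];hi=q[z>np.percentile(z,98)-.006]
        print(n,r["confidence"],r["rect"],q.min(0).round(3),q.max(0).round(3),((hi.min(0)+hi.max(0))/2).round(3),hi.mean(0).round(3))
x,y,z=T["short"];shift([x,y,z+.055])
E
```

```text
tee_short 0.7 [304.0, 122.5, 343.0, 187.3] [ 0.447 -0.216 -0.003] [ 0.52  -0.125  0.045] [ 0.483 -0.17   0.043] [ 0.483 -0.169  0.043]
lap_coupon 0.58 [183.1, 0.0, 262.1, 71.0] [ 0.369 -0.034 -0.003] [0.479 0.068 0.015] [0.43  0.014 0.011] [0.439 0.011 0.012]
t 7.8667 tcp [ 0.48391842 -0.16898219  0.33340177] q [-0.34  0.2   0.14  1.51  0.    1.63] mm [ -1.   0. 235.]
```

Request:
step_arm(
  hand=[255,255,255,255,255,255,255,255,255,255,255,255],
  linear=[
    [0,0,35],
    [0,0,70],
    [0,0,105],
    [0,0,140],
    [0,0,170],
    [0,0,195],
    [0,0,215],
    [0,0,228],
    [0,0,235],
    [0,0,235],
    [0,0,235],
    [0,0,235],
  ],
  roll=[0,0,0,0,0,0,0,0,0,0,0,0],
)

```text
t: 8.87
eef_pos: [0.4845, -0.1699, 0.0993]
eef_rot: [0.001, 0.834, 0.552, 0.0]
contact_force: [-0.3, 0.5, -0.5]
gripper_width: 0.002
grasp_force: 0.0
```

Request:
step_arm(
  hand=[255,255,255,255,255,255,255,255,255,255,255,255,255,255,255,255,255,255,255,255],
  linear=[
    [0,0,0],
    [0,0,0],
    [0,0,0],
    [0,0,0],
    [0,0,0],
    [0,0,0],
    [0,0,0],
    [0,0,0],
    [0,0,0],
    [0,0,0],
    [0,0,0],
    [0,0,0],
    [0,0,0],
    [0,0,0],
    [0,0,0],
    [0,0,0],
    [0,0,0],
    [0,0,0],
    [0,0,0],
    [0,0,0],
  ],
  roll=[0,0,0,0,0,0,0,0,0,0,0,0,0,0,0,0,0,0,0,0],
)

```text
t: 10.53
eef_pos: [0.4838, -0.1698, 0.0983]
eef_rot: [-0.0, 0.834, 0.552, 0.0]
contact_force: [-0.1, -0.1, -0.4]
gripper_width: -0.001
grasp_force: 0.0
```

```bash
python3 - <<'E'
from h import *
x,y,z=T["lap"];shift([x,y,.333])
E
```

```text
t 10.5333 tcp [ 0.48375748 -0.16983473  0.0983057 ] q [-0.34  0.32 -0.32  0.93  0.    1.63] mm [ 162. -127. -235.]
```

Request:
step_arm(
  hand=[255,255,255,255,255,255,255,255,255,255,255,255,255,255,255,255,255,255,255,255],
  linear=[
    [0,0,0],
    [0,0,0],
    [0,0,0],
    [0,0,-40],
    [0,0,-80],
    [0,0,-120],
    [0,0,-160],
    [0,0,-200],
    [0,0,-235],
    [162,-127,-235],
    [162,-127,-235],
    [162,-127,-235],
    [162,-127,-235],
    [162,-127,-235],
    [162,-127,-235],
    [162,-127,-235],
    [162,-127,-235],
    [162,-127,-235],
    [162,-127,-235],
    [162,-127,-235],
  ],
  roll=[0,0,0,0,0,0,0,0,0,0,0,0,0,0,0,0,0,0,0,0],
)

```text
t: 12.2
eef_pos: [0.4305, 0.0279, 0.3331]
eef_rot: [-0.0, 0.835, 0.551, -0.0]
contact_force: [-0.4, 0.0, -0.0]
gripper_width: 0.004
grasp_force: 0.0
```

```bash
python3 - <<'E'
from h import *
C=bot.calibration("wrist");im,d=bot.get_image("wrist");P=cloud("wrist",d,C)
for n in ["lap_coupon"]:
    for r in bot.trace(n,"wrist")[:2]:
        q=P[r["pixels"]&(d>0)];q=q[q[:,2]>.003]
        print(n,r["confidence"],r["rect"],q.min(0).round(3),q.max(0).round(3))
        b=cv2.minAreaRect((q[:,:2]*1000).astype(np.float32));print(b)
x,y,z=T["lap"];shift([x,y,z+.055])
E
```

```text
t 12.3 tcp [0.43039913 0.02808041 0.33316918] q [ 0.07  0.06 -0.03  1.48  0.    2.04] mm [  1.  -1. 266.]
```

Request:
step_arm(
  hand=[255,255,255,255,255,255,255,255,255,255,255,255,255],
  linear=[
    [0,0,35],
    [0,0,70],
    [0,0,105],
    [0,0,140],
    [0,0,175],
    [0,0,205],
    [0,0,230],
    [0,0,250],
    [0,0,260],
    [0,0,265],
    [0,0,265],
    [0,0,265],
    [0,0,265],
  ],
  roll=[0,0,0,0,0,0,0,0,0,0,0,0,0],
)

```text
t: 13.38
eef_pos: [0.4309, 0.0288, 0.0691]
eef_rot: [0.0, 0.834, 0.552, 0.001]
contact_force: [-0.8, 0.2, 0.0]
gripper_width: -0.003
grasp_force: 0.0
```

Request:
step_arm(
  hand=[255,255,255,255,255,255,255,255,255,255,255,255,255,255,255,255,255,255,255,255],
  linear=[
    [0,0,0],
    [0,0,0],
    [0,0,0],
    [0,0,0],
    [0,0,0],
    [0,0,0],
    [0,0,0],
    [0,0,0],
    [0,0,0],
    [0,0,0],
    [0,0,0],
    [0,0,0],
    [0,0,0],
    [0,0,0],
    [0,0,0],
    [0,0,0],
    [0,0,0],
    [0,0,0],
    [0,0,0],
    [0,0,0],
  ],
  roll=[0,0,0,0,0,0,0,0,0,0,0,0,0,0,0,0,0,0,0,0],
)

```text
t: 15.05
eef_pos: [0.4302, 0.0289, 0.0683]
eef_rot: [-0.0, 0.834, 0.552, 0.0]
contact_force: [0.3, -0.1, -0.6]
gripper_width: 0.006
grasp_force: 0.0
```

```bash
python3 - <<'E'
from h import *
im,d=bot.get_image("scene");cv2.imwrite("pics/s3.png",cv2.resize(im[120:320,160:440,::-1],None,fx=2,fy=2))
E
```

```text
(no output)
```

View pics/s3.png

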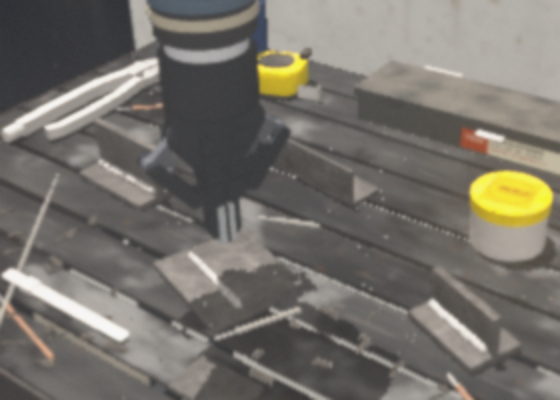

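The fingertips at (228,235) hover above the lap joint, which spans about (160–310, 235–325), and nothing else has moved. I'll raise the hand now.

Request:
step_arm(
  hand=[255,255,255,255,255,255,255,255,255,255,255,255,255,255,255,255,255,255],
  linear=[
    [0,0,0],
    [0,0,0],
    [0,0,0],
    [0,0,-40],
    [0,0,-80],
    [0,0,-120],
    [0,0,-160],
    [0,0,-200],
    [0,0,-240],
    [0,0,-270],
    [0,0,-270],
    [0,0,-270],
    [0,0,-270],
    [0,0,-270],
    [0,0,-270],
    [0,0,-270],
    [0,0,-270],
    [0,0,-270],
  ],
  roll=[0,0,0,0,0,0,0,0,0,0,0,0,0,0,0,0,0,0],
)

```text
t: 16.6
eef_pos: [0.4301, 0.0289, 0.3379]
eef_rot: [-0.0, 0.834, 0.552, -0.0]
contact_force: [-0.4, -0.4, 0.1]
gripper_width: -0.003
grasp_force: 0.0
```

```bash
python3 - <<'E'
from h import *
s=bot.get_state();print(s["eef_pos"],np.abs(s["qvel"]).max())
if s["eef_pos"][2]>.3: print(bot.hand_in())
E
```

```text
[0.43008924 0.02890592 0.33794797] 0.004335376601926443
the job is handed in; nothing more can be done
None
```

I pointed at the tall tee, the short tee and the lap joint in that order, about two seconds each with no sign of contact, and handed the job in at about 17 s with the fingertips about 31 cm above the table; no verdict was shown.

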